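# Clamp a bottle in the settling cradle and rock it to the gauge's mark

### The job

Set the bottle at its settling angle: first slide the blue jaw shut by its tab until it presses the lying bottle firmly against the far fence, leaving the cradle level meanwhile. Then push the red bar down to rock the cradle on its stud until the swinging pointer of the angle gauge settles on the red mark, and finish while holding the bar down there, with the pointer at rest on the mark. Do not touch the gauge's pointer or mark, and leave the other things on the counter where they are.

Things in the scene. Friction and masses are not known exactly. Their poses are not given: they have to be found in the camera images.
- stand: fixed grey stand of the cradle, base 130 x 300 x 12 mm; origin under the base. Its x axis points away from the robot across the cradle, y left along it to gauge and bottle neck. The steel cradle rocks on a round stud along this x axis, 105 mm above the origin. Let go, it falls back to level, gauge end on a rubber post. Pushing the bar down rocks it, up to 0.55 rad; about 2 to 5 N moves or holds it.
- bottle: closed glass bottle lying in the cradle, 77 mm across, 222 mm long, about 0.8 kg; origin at the centre of its base, z axis along the bottle to the cap, which points left (stand +y). Unclamped it can roll a little between the jaw and a fixed upright fence on the far side (53 mm high, face 39.5 mm beyond the trough's middle line). A heel plate stands behind its base.
- jaw_slide (a joint): how far the blue clamp jaw has been slid in, m: 0 fully open, grows as it slides away from the robot (stand +x) toward the bottle, end stop at 0.055; it meets the bottle and holds it against the fence at about 0.04. It slides stiffly (about 2.5 N) and stays where it is left.
- jaw: blue sliding jaw; origin in the plane of its black rubber face (50 mm wide, 50 mm high), at the trough's floor, 38 mm below the bottle's axis; the face looks along the stand's +x at the bottle
- jaw_tab (a point): middle of the top edge of the blue tab by which the jaw is pushed or pinched: an upright plate 10 mm thick (across stand x), 44 mm wide (along stand y), free for 75 mm below this point. The tab stands 45 mm nearer the robot than the jaw's face; the low guide under it lies 90 mm below this point.
- press_bar: red round bar, a sleeve that turns freely on its rod, at the cradle's right end, 16 mm thick, lying along stand x; origin on the bar's axis, at its middle. 80 mm of it is free between two side arms. It lies 190 mm to the right (stand -y) of the stud's axis and 22 mm above it, 127 mm above the counter at rest, and swings down in an arc about the stud. Bottle and heel plate begin about 100 mm to its left.
- pointer: swinging black needle with a brass bob on the angle gauge; origin at its pin, the middle of the dial. The gauge is fixed to the left end of the cradle: a round white dial, 140 mm across, 6 mm thick, that faces the robot and leans back 45 degrees, with plain ticks every 5 degrees
- mark: red mark on the dial, 12 mm wide, near its rim; origin at the dial's middle
- pointer_angle (a joint): angle of the swinging pointer on the dial, rad; the pointer is a weighted needle that hangs by its weight, swings at about 2 Hz and takes 1 to 2 s to settle. Settled it reads 0 with the trough level and grows as the bar goes down, about 1.4 times the cradle's tilt: tan(pointer) = 1.414 tan(tilt), as the dial leans; it then wanders to the right on the dial, toward the red mark
- mark_angle (a joint): angle on the dial of the red mark, rad, same centre and sense as the pointer: settled pointer value = mark value means the pointer stands on the mark's middle. 0.2 to 0.56, set beforehand and stiff
- pointer_tip (a point): point on the black pointer's tip, 60 mm from the pin, needle 4 mm wide
- mark_mid (a point): middle of the red mark in the pointer's plane, 60 mm from the pin; the mark is 12 mm wide round the dial
- spare_bottle_a: bystander, to be left alone: standing closed bottle, 77 mm across, 222 mm tall; origin at the centre of its underside
- spare_bottle_b: bystander, to be left alone: standing closed bottle, 77 mm across, 222 mm tall; origin at the centre of its underside
- label_roll: bystander, to be left alone: roll of blank labels, 82 mm across, 38 mm high; origin at the centre of its underside
- tape_roll: bystander, to be left alone: roll of tape, 98 mm across, 25 mm high; origin at the centre of its underside
- batch_pad: bystander, to be left alone: yellow note pad lying flat, 148 x 108 x 11 mm; origin at the centre of its underside

How it is judged (in metres and radians):
On the way, in this order (a step that is already met when the one before it is completed fails the run):
1. the jaw presses the bottle with more than 2 N (contact force between jaw and bottle above 2 N and x of bottle in the frame of jaw below 0.042 m), for 0.15 s.
2. with the bottle clamped, the fingers push the bar down and the pointer stands on the red mark (distance between pointer_tip and mark_mid below 0.007 m and contact force between the fingers and press_bar above 0.5 N), for 0.3 s.
At the end, for the whole second after the job is handed in: The fingers hold the press bar down (more than 0.5 N), the pointer tip stands within 7 mm of the middle of the red mark and is at rest (under 0.35 rad/s), the jaw's face is still against the bottle (gap under 4 mm), and the bottle lies in the cradle's trough, within 10 mm of its middle line (all of step 2 and velocity of joint pointer_angle between -0.35 and 0.35 rad/s and x of bottle in the frame of jaw below 0.0425 m and x of bottle in the frame of stand between -0.01 and 0.01 m and height (world z) of bottle above 0.08 m); the arm keeps its last pose, push and grip.
It fails at once if the cradle is rocked before the jaw is shut on the bottle (z of press_bar in the frame of stand below 0.11 m and x of bottle in the frame of jaw above 0.0435 m).
It fails at once if the robot touches the gauge's pointer or mark (contact force between any of the arm, the fingers and pointer above 0.3 N or contact force between any of the arm, the fingers and mark above 0.3 N).
It fails at once if a bystander is moved by more than 30 mm (distance of any of spare_bottle_a, spare_bottle_b, label_roll, tape_roll, batch_pad from where it was at the start of the episode above 0.03 m).
It also fails if it takes over 48 s, if anything falls off the work surface, if the arm or the gripper's body presses on something with over 40 N, if the wrist force passes 120 N, or if a joint passes its speed limit or range.

### The arm

A 6-joint arm with a two-finger parallel gripper is mounted at the origin on a cart in front of the work surface, level with it; the furniture and walls round the work are solid. World frame = base frame: x ahead of the robot, y to its left, z up, the work surface at z = 0. Lengths are in mm, angles in rad, forces in N, time in s.
With the tool pointing down it reaches from about 375 to 975 mm from the base axis. Payload 3.8 kg.
Tool frame: the origin (TCP) lies between the finger pads; the fingertips stand 17 mm ahead of it and the grasp point (between the pads) lies 2 mm behind it; z points along the fingers, y is the line along which they close (so a half turn about z gives the same grasp; the last joint's range is limited). The gripper opens to 88 mm and grips with 3 to 60 N. Pads are 18 mm wide; open, the fingers measure 123 mm over their backs; the gripper's body (75 mm by 187 mm) begins 45 mm behind the grasp point.
Start: joints at [-1.268, 0.264, 1.604, -0, 1.274, -0.037], TCP at [224.971, -636.401, 255.706] pointing down, gripper open.
Joint ranges: [-2.63, 2.63], [-0.94, 2.18], [0.31, 2.57], [-1.31, 4.45], [0, 2.66], [-2.55, 2.55]. Speed limits (rad/s): [2.57, 2.57, 3.14, 3.14, 3.14, 3.14].

### API

Orientations are given as a rotation vector (axis times angle).
In Python, from workcell import sense, read_camera, hand_in gives the robot as it stands. The module is installed in compiled form; this text tells all that it offers.
- The arm moves only by the shell command python3 -m jog 'ROWS' [OPENING] [FORCE]. ROWS is JSON, a list of rows, each a list of 6 numbers: the shift along the tool's x, y, z in m, then the turn, a rotation vector about the tool's x, y, z in rad. A call has 1 to 5 rows; each row shifts and turns the commanded pose from where the row before left it, along the tool's axes as they then stand; what a row does not reach is not made up. A row lasts 1/12 s, in which the tool goes at most 41.7 mm and 7.16 degrees, less where a joint would pass 70% of its speed; a pose out of reach is approached as far as the arm can. A call with a gripper value outside its range is refused whole. OPENING is the opening in per cent of the stroke, from 0 (shut) to 100 (fully open), set as the call begins (- or left out, the last holds). The fingers move at their own pace and stop on an object; FORCE is the grip in N (left out, the last holds). Time passes only in rows, so rows that do not move let the fingers close. It gives the time, the measured TCP pose, the force, the opening and the grip force at its end, in the units of the state.
- sense(): the state, without advancing time (a new reading comes with each control period).
- read_camera(name): name is "side" or "top"; returns a dict with "pixels" (420x560x3 uint8, red, green, blue), "fx", "fy", "cx", "cy" (pixels), "rvec" (rotation vector, rad) and "tvec" (3), from world to camera coordinates, as OpenCV has them. Camera axes: x right, y down, z forward; pixel columns grow to the right and rows downward; lengths in mm; the calibration is good to about 2 mm. A picture is of the moment at which its call begins. There is no depth.
- hand_in(): hands the job in; it is judged then, once.
The state is a dict: "clock": time; "joint_pos": joint angles; "dq": joint speeds; "effort": joint torques, N m; "eef_pos": TCP position; "eef_rot": TCP orientation; "contact_force": force on the tool from outside, world axes, zero at the start; "moment": the same for the moment, N m; "gripper_width": opening from 0.0 (shut) to 1.0 (fully open); "finger_force": force on a finger pad.
Only numpy, scipy, OpenCV 4.12 (cv2) and the standard library are available. Lean on these libraries where they do the work, as an engineer would, in place of code of your own. Each camera call takes 0.05 s, during which the arm holds its last target. There are 200 camera calls.

## Working session

There is one attempt and no reset: what is moved stays moved. The work goes in short steps, Python scripts to look and compute and a shell command to move; the robot and the scene stay as the last step left them, time stands still between calls to the robot, and variables do not carry over. Pictures are saved under pics/ and viewed, at most 10 in all, crops included, and the job is handed in when it is done.

```bash
mkdir -p pics; cat > h.py <<'E'
import cv2, numpy as np
from workcell import sense, read_camera
def cam(n):
    c=read_camera(n); c['R']=cv2.Rodrigues(np.array(c['rvec'],float))[0]; c['t']=np.array(c['tvec'],float); return c
def ray(c,u,v):
    d=c['R'].T@np.array([(u-c['cx'])/c['fx'],(v-c['cy'])/c['fy'],1]); return -c['R'].T@c['t'], d
def onz(c,u,v,z):
    o,d=ray(c,u,v); return o+d*(z-o[2])/d[2]
def tri(c1,p1,c2,p2):
    (o1,d1),(o2,d2)=ray(c1,*p1),ray(c2,*p2)
    s=np.linalg.lstsq(np.c_[d1,-d2],o2-o1,rcond=None)[0]; a,b=o1+d1*s[0],o2+d2*s[1]; return (a+b)/2,np.linalg.norm(a-b)
def proj(c,P): 
    q=c['R']@np.array(P,float)+c['t']; return np.array([c['fx']*q[0]/q[2]+c['cx'],c['fy']*q[1]/q[2]+c['cy']])
E
python3 - <<'E'
from h import *
for n in('top','side'):
    c=cam(n); cv2.imwrite(f'pics/{n}0.png',c['pixels'][:,:,::-1]); print(n,-c['R'].T@c['t'],c['R'][2],c['fx'])
s=sense(); print(s['clock'],s['eef_pos'],s['eef_rot'],s['contact_force'],cv2.Rodrigues(np.array(s['eef_rot']))[0].round(3))
E
```

```text
top [ 319.65061806 -229.56392899 1477.99920671] [ 0.17689104 -0.01407238 -0.98412983] 533.6923971350242
side [  206.38525082 -1513.03969451  1004.01066798] [ 0.22037413  0.80955733 -0.54410677] 496.4668108307223
0.1 [ 224.80011255 -635.82037896  254.52492665] [-3.09437770e+00 -5.30922876e-01  4.45553013e-04] [-0.56008891 -0.14046858 -0.54959598] [[ 0.943  0.333 -0.001]
 [ 0.333 -0.943  0.002]
 [ 0.    -0.002 -1.   ]]
```

View pics/top0.png

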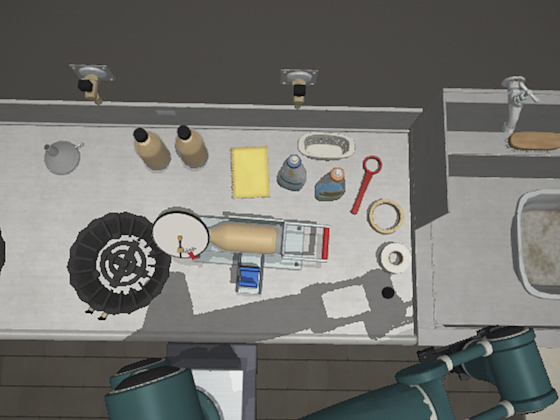

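View pics/side0.png

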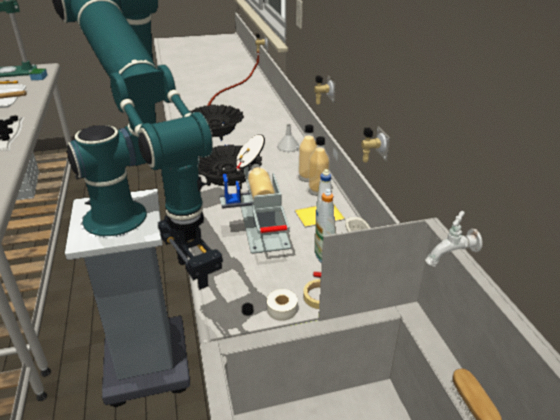

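The top view shows the red bar at about (325,243), the blue jaw at (250,275), the dial at (181,236) and the mark at (193,255). In the side view the bar is at (273,229) and the jaw at (232,188).

```bash
python3 - <<'E'
from h import *
C={n:cam(n) for n in('top','side')}
roi={'top':(150,200,345,300),'side':(205,125,295,260)}
out=[]
for n,c in C.items():
    x0,y0,x1,y1=roi[n]; im=c['pixels'][y0:y1,x0:x1]; hsv=cv2.cvtColor(im,cv2.COLOR_RGB2HSV); H,S,V=cv2.split(hsv)
    for nm,m in(('red',((H<6)|(H>174))&(S>150)&(V>70)),('blue',(H>105)&(H<130)&(S>130))):
        k,l,st,ce=cv2.connectedComponentsWithStats(m.astype(np.uint8))
        for i in range(1,k):
            if st[i,4]>6:
                r=cv2.minAreaRect(np.argwhere(l==i)[:,::-1].astype(np.float32)); print(n,nm,st[i,4],(ce[i]+[x0,y0]).round(1),(cv2.boxPoints(r)+[x0,y0]).round(1).tolist())
    out.append(cv2.resize(im[:,:,::-1],None,fx=4,fy=4,interpolation=cv2.INTER_CUBIC))
cv2.imwrite('pics/t1.png',out[0]);cv2.imwrite('pics/s1.png',out[1])
E
```

```text
top red 154 [325.1 242.9] [[321.6, 257.9], [323.6, 227.7], [328.5, 228.0], [326.5, 258.2]]
top red 28 [191.7 255.3] [[187.5, 253.5], [190.0, 251.0], [195.5, 256.5], [193.0, 259.0]]
top blue 339 [248.6 276.3] [[237.7, 284.7], [239.8, 265.6], [258.4, 267.7], [256.2, 286.8]]
side red 7 [238.1 166.6] [[237.0, 165.0], [239.0, 165.0], [239.0, 168.0], [237.0, 168.0]]
side red 138 [273.  228.4] [[260.5, 227.0], [285.8, 224.4], [286.4, 229.8], [261.0, 232.3]]
side blue 245 [231.1 191.5] [[221.8, 173.2], [237.0, 171.1], [241.1, 201.7], [225.9, 203.8]]
```

View pics/t1.png

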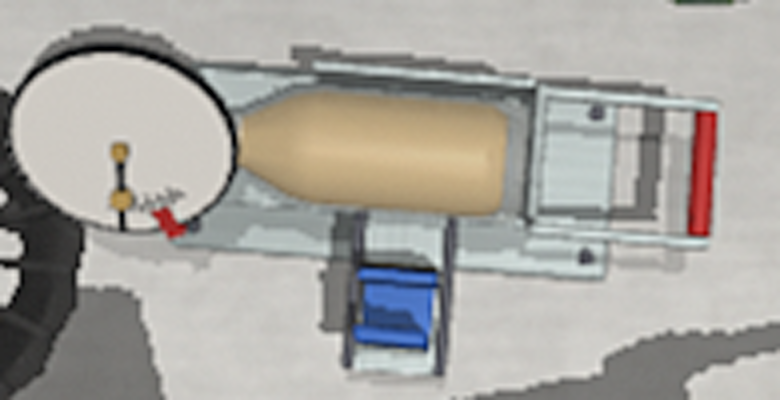

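View pics/s1.png

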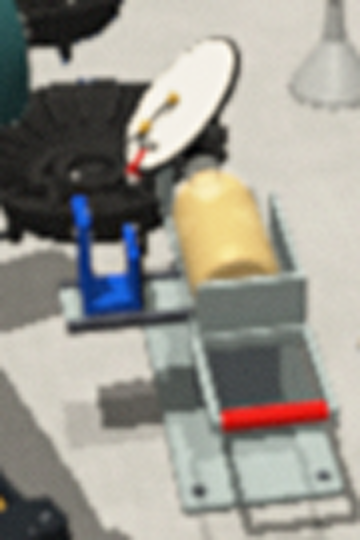

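The crops show the tab's top edge at about (247.8,283) in the top view and (225,175) in the side view. The pin is at (180,238) and the tip at (180.5,257). The uprights in the side view are the tab (left, taller) and the jaw plate.

```bash
python3 - <<'E'
from h import *
T,S=cam('top'),cam('side')
for nm,a,b in(('bar',(325.1,242.9),(273,228.4)),('bar far',(327,229),(285.7,227.5)),('bar near',(324.4,257.5),(261.2,230)),('tab',(247.8,283.2),(225,174.8)),('pin',(180,238),(248.2,150)),('mark',(191.7,255.3),(238.4,166.3))):
    p,g=tri(T,a,S,b); print(nm,p.round(1),round(g,1))
far,near=onz(T,327,227.9,131),onz(T,324,258,131)
print('bar z-plane',far,near, (far+near)/2)
for z in(150,165,180): print(z,onz(T,247.8,283.2,z))
# bottle axis: left cap side hidden; body middle
x0,y0=150,200
hsv=cv2.cvtColor(T['pixels'],cv2.COLOR_RGB2HSV)[200:300,200:290]
m=((hsv[...,0]>10)&(hsv[...,0]<25)&(hsv[...,1]>70)).astype(np.uint8)
pts=np.argwhere(m)[:,::-1]+[200,200]; pts=pts[(pts[:,0]>230)].astype(np.float32); r=cv2.minAreaRect(pts); b=cv2.boxPoints(r); print('bottle',b.tolist()); print([onz(T,*q,120).round(1) for q in b])
E
```

```text
bar [ 477. -365.  128.] 0.9
bar far [ 513.7 -370.   128. ] 2.6
bar near [ 440.8 -363.4  127.5] 2.8
tab [ 369.4 -175.   218.7] 2.0
pin [474.7 -10.3 208.5] 3.0
mark [436.2 -32.8 162.1] 0.6
bar z-plane [ 514.76353009 -369.47632089  131.        ] [ 437.8466889  -361.81808412  131.        ] [ 476.3051095 -365.6472025  131.       ]
150 [ 371.06168807 -171.91130224  150.        ]
165 [ 370.4809904  -172.56249946  165.        ]
180 [ 369.90029273 -173.21369669  180.        ]
bottle [[227.86468505859375, 264.75885009765625], [231.05880737304688, 223.23529052734375], [276.2529296875, 226.71173095703125], [273.0588073730469, 268.23529052734375]]
[array([ 417.8, -119. ,  120. ]), array([ 524.2, -123.8,  120. ]), array([ 517.2, -240. ,  120. ]), array([ 410.8, -233.6,  120. ])]
```

```bash
python3 -m jog '[[0,0,0,0,0,0.1025],[0,0,0,0,0,0.1025],[0,0,0,0,0,0.1025],[0,0,0,0,0,0.1025],[0.007,-0.036,0,0,0,0]]' 0 20
python3 -m jog '[[0.007,-0.036,0,0,0,0],[0.007,-0.036,0,0,0,0],[0.007,-0.036,0,0,0,0],[0.007,-0.036,0,0,0,0],[0.007,-0.036,0,0,0,0]]'
python3 -m jog '[[0.007,-0.036,0,0,0,0],[0.007,-0.036,0,0,0,0],[0.007,-0.036,0,0,0,0],[0.007,-0.036,0,0,0,0],[0,0,0,0,0,0]]'
```

```text
clock: 0.72
eef_pos: [233.1, -604.9, 254.8]
eef_rot: [3.136, -0.122, -0.001]
contact_force: [1.7, 0.5, 0.7]
gripper_width: 0.646
finger_force: 0.0
clock: 1.13
eef_pos: [282.1, -422.2, 255.6]
eef_rot: [3.14, -0.111, 0.0]
contact_force: [0.7, 0.2, 0.9]
gripper_width: 0.268
finger_force: 0.0
clock: 1.55
eef_pos: [320.7, -277.2, 255.6]
eef_rot: [-3.137, 0.103, -0.001]
contact_force: [0.1, -0.2, 0.0]
gripper_width: 0.003
finger_force: 0.0
```

```bash
python3 -m jog '[[0.005,-0.034,0,0,0,0],[0.005,-0.034,0,0,0,0],[0.005,-0.034,0,0,0,0],[0,0,0,0,0,0],[0,0,0,0,0,0]]'
python3 - <<'E'
from h import *
T,S=cam('top'),cam('side'); s=sense(); p=np.array(s['eef_pos']); print(p, s['joint_pos'])
for c,b in((T,'t'),(S,'s')):
    print(b,proj(c,p+[0,0,-17]),proj(c,[370,-173,219]))
a=T['pixels'][200:320,180:340,::-1]; b=S['pixels'][130:250,170:300,::-1]
cv2.imwrite('pics/p2.png',np.hstack([cv2.resize(a,None,fx=2.7,fy=2.7),cv2.resize(b,None,fx=2.7,fy=2.7)]))
E
```

```text
clock: 1.97
eef_pos: [342.5, -180.7, 255.9]
eef_rot: [3.139, -0.104, 0.001]
contact_force: [-0.4, -0.0, -0.2]
gripper_width: 0.005
finger_force: 0.0
[ 342.26625332 -182.22288591  255.92592876] [-5.52918297e-01 -3.10348074e-01  2.16541839e+00 -7.15256536e-04
  1.28577352e+00  1.08785960e+00]
t [250.3365599  294.40605091] [247.00099706 282.49256072]
s [215.85455619 171.39560148] [224.75618553 174.40440375]
```

View pics/p2.png

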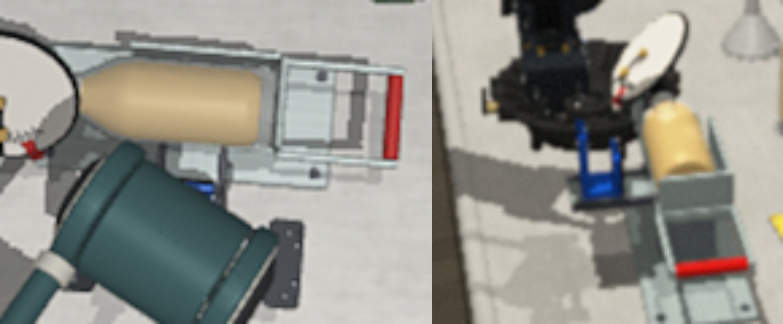

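The picture shows the closed fingers just behind and above the blue tab, at side pixel (218,172) against the tab's (225,175). I'll lower them, then push.

```bash
python3 -m jog '[[0,-0.002,0.015,0,0,0],[0,-0.002,0.015,0,0,0],[0,-0.002,0.015,0,0,0],[0,0,0.015,0,0,0],[0,0,0,0,0,0]]'
python3 -m jog '[[0.005,0,0,0,0,0],[0.005,0,0,0,0,0],[0.005,0,0,0,0,0],[0,0,0,0,0,0]]'
```

```text
clock: 2.48
eef_pos: [340.4, -175.9, 192.7]
eef_rot: [-3.137, 0.114, 0.008]
contact_force: [-0.8, 0.2, 0.3]
gripper_width: 0.007
finger_force: 0.0
clock: 2.82
eef_pos: [358.8, -177.5, 196.7]
eef_rot: [3.139, -0.111, 0.002]
contact_force: [-0.0, 0.4, -0.4]
gripper_width: 0.001
finger_force: 0.0
```

```bash
python3 -m jog '[[0.005,0,0,0,0,0],[0.005,0,0,0,0,0],[0.005,0,0,0,0,0],[0,0,0,0,0,0]]'
python3 -m jog '[[0.005,0,0,0,0,0],[0.005,0,0,0,0,0],[0.003,0,0,0,0,0],[0,0,0,0,0,0]]'
```

```text
clock: 3.15
eef_pos: [373.8, -177.7, 196.1]
eef_rot: [3.139, -0.11, 0.002]
contact_force: [-0.3, 0.8, -0.6]
gripper_width: 0.005
finger_force: 0.0
clock: 3.48
eef_pos: [386.2, -178.3, 195.6]
eef_rot: [-3.139, 0.11, -0.001]
contact_force: [0.5, 0.2, -0.3]
gripper_width: 0.003
finger_force: 0.2
```

```bash
python3 - <<'E'
from h import *
T,S=cam('top'),cam('side'); p=np.array(sense()['eef_pos']); print(p,sense()['contact_force'])
print(proj(S,p+[0,0,-17]))
a=T['pixels'][220:310,200:300,::-1]; b=S['pixels'][150:220,195:275,::-1]
cv2.imwrite('pics/p3.png',np.hstack([cv2.resize(a,(400,360)),cv2.resize(b,(400,360))]))
E
```

```text
[ 386.09090962 -178.51246508  195.66043834] [-0.16995658  0.66188167 -0.62583342]
[230.86122006 185.65000474]
```

View pics/p3.png

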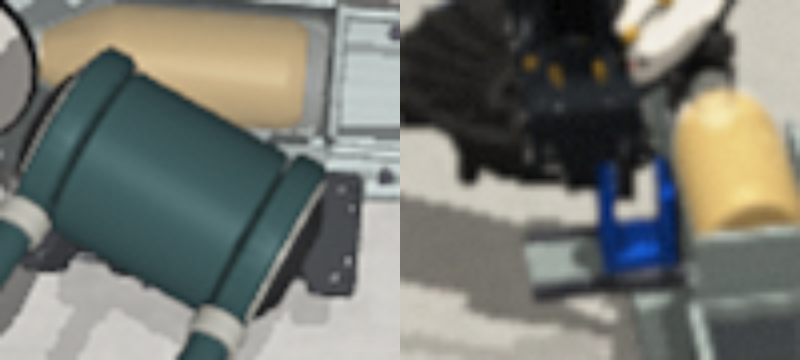

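The picture shows the fingers pushing the tab. The jaw plate has moved from side pixel (237.5,182) to (247.6,182), close to the bottle. I'll continue in small steps.

```bash
python3 -m jog '[[0.003,0,0,0,0,0],[0.003,0,0,0,0,0],[0,0,0,0,0,0]]'
python3 -m jog '[[0.002,0,0,0,0,0],[0.002,0,0,0,0,0],[0,0,0,0,0,0]]'
python3 -m jog '[[0.002,0,0,0,0,0],[0.001,0,0,0,0,0],[0,0,0,0,0,0]]'
```

```text
clock: 3.83
eef_pos: [391.8, -178.9, 195.6]
eef_rot: [-3.139, 0.11, -0.0]
contact_force: [-1.6, 0.9, 0.5]
gripper_width: 0.001
finger_force: 0.5
clock: 4.08
eef_pos: [392.4, -178.9, 195.6]
eef_rot: [-3.139, 0.109, 0.013]
contact_force: [-13.6, 1.7, 8.5]
gripper_width: 0.005
finger_force: 7.1
clock: 4.33
eef_pos: [392.5, -178.9, 195.6]
eef_rot: [-3.138, 0.108, 0.023]
contact_force: [-25.7, 2.6, 18.2]
gripper_width: 0.004
finger_force: 12.6
```

```bash
python3 -m jog '[[0,0,0,0,0,0],[0,0,0,0,0,0],[0,0,0,0,0,0]]'
python3 -m jog '[[-0.01,0,0,0,0,0],[-0.01,0,0,0,0,0],[0,0,-0.03,0,0,0],[0,0,-0.03,0,0,0],[0,0,-0.01,0,0,0]]'
python3 -m jog '[[0.018,0.03,0,0,0,0],[0.018,0.03,0,0,0,0],[0.018,0.03,0,0,0,0],[0.018,0.03,0,0,0,0],[0.018,0.03,0,0,0,0]]'
python3 -m jog '[[0.018,0.03,0,0,0,0],[0,0,0,0,0,-0.121],[0,0,0,0,0,-0.121],[0,0,0,0,0,-0.121],[0,0,0,0,0,-0.121]]'
python3 -m jog '[[0,0,0,0,0,-0.121],[0,0,0,0,0,-0.121],[0,0,0,0,0,-0.121],[0,0,0,0,0,-0.121],[0,0,0,0,0,-0.121]]'
python3 -m jog '[[0,0,0,0,0,-0.121],[0,0,0,0,0,-0.121],[0,0,0,0,0,-0.121],[0,0,0,0,0,-0.121],[0,0,0,0,0,0]]'
```

```text
clock: 4.58
eef_pos: [392.5, -178.9, 195.6]
eef_rot: [-3.138, 0.109, 0.022]
contact_force: [-25.6, 1.6, 17.8]
gripper_width: 0.007
finger_force: 12.4
clock: 5.0
eef_pos: [380.3, -179.0, 269.8]
eef_rot: [3.137, -0.111, 0.011]
contact_force: [0.3, -0.1, 0.0]
gripper_width: 0.0
finger_force: 0.0
clock: 5.42
eef_pos: [458.6, -335.6, 265.3]
eef_rot: [3.139, -0.11, 0.002]
contact_force: [0.6, -0.5, -0.0]
gripper_width: 0.003
finger_force: 0.0
clock: 5.83
eef_pos: [473.9, -365.6, 264.7]
eef_rot: [-3.073, -0.654, -0.0]
contact_force: [1.0, -0.3, 0.5]
gripper_width: 0.003
finger_force: 0.0
clock: 6.25
eef_pos: [473.9, -365.3, 265.1]
eef_rot: [2.738, 1.54, 0.001]
contact_force: [-1.1, -0.4, -1.0]
gripper_width: 0.005
finger_force: 0.0
clock: 6.67
eef_pos: [473.8, -365.2, 265.1]
eef_rot: [2.292, 2.148, 0.0]
contact_force: [0.2, 0.3, -0.5]
gripper_width: 0.005
finger_force: 0.0
```

```bash
python3 - <<'E'
from h import *
T,S=cam('top'),cam('side'); s=sense();p=np.array(s['eef_pos']); print(p,s['eef_rot'],s['contact_force'])
a=T['pixels'][200:300,150:350,::-1]; b=S['pixels'][125:245,200:300,::-1]
cv2.imwrite('pics/p4.png',np.hstack([cv2.resize(a,(500,250)),cv2.copyMakeBorder(cv2.resize(b,(208,250)),0,0,0,0,0)]))
E
```

```text
[ 473.72350078 -365.18046792  265.27597453] [2.29921680e+00 2.14055511e+00 3.52517938e-04] [1.11486083 0.78998804 0.85884583]
```

View pics/p4.png

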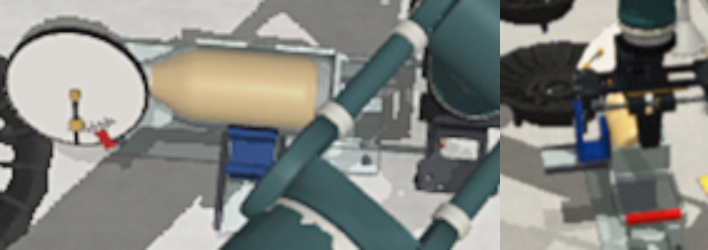

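The picture shows the jaw's face against the bottle, with the pointer hanging at level (top pixel about (180,257)) and the mark at (192,255). The gripper is above the bar.

```bash
cat > g.py <<'E'
from h import *
def gauge(save=None):
    T=cam('top'); im=T['pixels']; x0,y0=160,215
    sub=im[y0:285,x0:215]; hsv=cv2.cvtColor(sub,cv2.COLOR_RGB2HSV).astype(int); H,S,V=[hsv[...,i] for i in range(3)]
    mean=lambda m:(np.argwhere(m)[:,::-1].mean(0)+[x0,y0]) if m.any() else None
    red=mean(((H<6)|(H>174))&(S>150)&(V>70))
    br=((H>10)&(H<28)&(S>110)&(V>90)).astype(np.uint8)
    k,l,st,ce=cv2.connectedComponentsWithStats(br)
    b=[(st[i,4],(ce[i]+[x0,y0]).round(1).tolist()) for i in range(1,k) if st[i,4]>3]
    print('red',red,'brass',b)
    if save: cv2.imwrite(save,cv2.resize(sub[:,:,::-1],None,fx=8,fy=8,interpolation=cv2.INTER_CUBIC))
    return T,red,b
def dial_angle(T,pin,q,theta,yaw=-0.066,piv=np.array([475+19,-176,105.])):
    # dial fixed to the cradle, tilted by theta about stand x
    sx=np.array([np.cos(yaw),np.sin(yaw),0]); R=cv2.Rodrigues(sx*theta)[0]  # +: left end up
    sy=np.array([-np.sin(yaw),np.cos(yaw),0]); n=R@((-sx+[0,0,1])/2**.5); e1=R@((-sx-[0,0,1])/2**.5); e2=-R@sy
    P0=np.array([474.7,-10.3,208.5]); P0=piv+R@(P0-piv)
    pl=lambda u:(lambda o,d:o+d*(n@(P0-o))/(n@d))(*ray(T,*u))
    v=pl(q)-pl(pin); return np.arctan2(v@e2,v@e1),np.linalg.norm(v)
E
python3 - <<'E'
from g import *
T,r,b=gauge()
b=[x[1] for x in sorted(b,key=lambda x:x[1][1])]; pin=b[0]
print('mark',dial_angle(T,pin,r,0),'bob',dial_angle(T,pin,b[-1],0))
E
python3 -m jog '[[0,0,0.035,0,0,0],[0,0,0.035,0,0,0],[0,0,0.025,0,0,0],[0,0,0.005,0,0,0],[0,0,0,0,0,0]]'
```

```text
red [191.71428571 255.28571429] brass [(np.int32(13), [179.5, 237.7]), (np.int32(18), [179.7, 249.6])]
mark (np.float64(0.49603086873225805), np.float64(58.70059776310264)) bob (np.float64(-0.025318926788973732), np.float64(36.774360847031765))
clock: 7.23
eef_pos: [472.2, -364.0, 163.1]
eef_rot: [-2.294, -2.139, 0.001]
contact_force: [0.2, -0.0, -0.4]
gripper_width: 0.006
finger_force: 0.0
```

```bash
python3 -m jog '[[0,0,0.006,0,0,0],[0,0,0.006,0,0,0],[0,0,0.006,0,0,0],[0,0,0,0,0,0]]'
python3 -m jog '[[0,0,0.008,0,0,0],[0,0,0.008,0,0,0],[0,0,0.008,0,0,0],[0.001,0,0.008,0,0,0],[0.001,0,0.008,0,0,0]]'
python3 -m jog '[[0,0,0,0,0,0],[0,0,0,0,0,0],[0,0,0,0,0,0]]'
python3 - <<'E'
from g import *
T,r,b=gauge('pics/g5.png')
E
```

```text
clock: 7.57
eef_pos: [474.5, -365.9, 148.5]
eef_rot: [2.294, 2.142, 0.001]
contact_force: [0.8, -0.2, 3.2]
gripper_width: 0.008
finger_force: 1.6
clock: 7.98
eef_pos: [474.6, -363.6, 107.6]
eef_rot: [2.294, 2.143, 0.001]
contact_force: [1.9, -1.4, 3.5]
gripper_width: 0.008
finger_force: 1.7
clock: 8.23
eef_pos: [472.9, -362.3, 107.1]
eef_rot: [-2.293, -2.143, 0.001]
contact_force: [-0.8, 0.8, 3.0]
gripper_width: 0.005
finger_force: 1.5
red [197.44444444 254.88888889] brass [(np.int32(14), [189.4, 236.8]), (np.int32(17), [192.5, 248.6])]
```

View pics/g5.png

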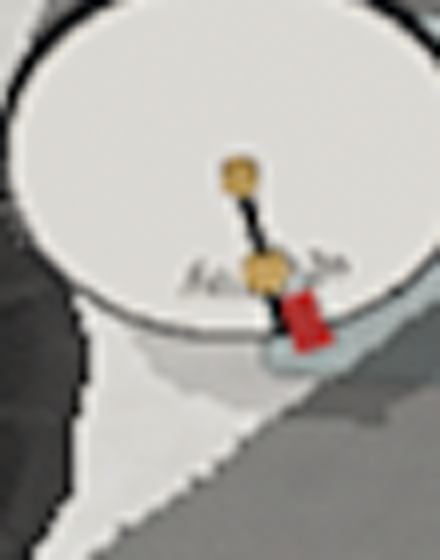

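The picture shows the needle just left of the red mark: pin at (189.4,236.8), bob at (192.5,248.6), mark at (197.4,254.9).

```bash
python3 -m jog '[[0,0,0,0,0,0],[0,0,0,0,0,0],[0,0,0,0,0,0],[0,0,0,0,0,0],[0,0,0,0,0,0]]'
python3 - <<'E'
from g import *
T,r,b=gauge(); b=[x[1] for x in b]
for th in(.21,.235,.26): print(th,np.arctan(1.414*np.tan(th)),dial_angle(T,b[0],r,th),dial_angle(T,b[0],b[1],th))
print(sense()['eef_pos'])
E
```

```text
clock: 8.7
eef_pos: [473.6, -363.1, 107.8]
eef_rot: [-2.295, -2.145, 0.0]
contact_force: [-1.9, 0.3, 3.6]
gripper_width: 0.009
finger_force: 1.5
red [197.2        254.83333333] brass [(np.int32(15), [189.3, 236.7]), (np.int32(18), [192.2, 248.6])]
0.21 0.292725500047036 (np.float64(0.445849351855863), np.float64(58.251661025888076)) (np.float64(0.3063369186503168), np.float64(36.5772584551719))
0.235 0.32643380302083697 (np.float64(0.46135317224353317), np.float64(58.446424093137075)) (np.float64(0.32306355096173534), np.float64(36.63380649848713))
0.26 0.3597824152348393 (np.float64(0.4769238462692039), np.float64(58.654493830504265)) (np.float64(0.33984041776290985), np.float64(36.69805044148305))
[ 473.58341876 -363.15758568  107.74845287]
```

```bash
python3 -m jog '[[0,0,0.006,0,0,0],[0.001,0,0.006,0,0,0],[0.001,0,0.006,0,0,0],[0,0,0.004,0,0,0],[0,0,0,0,0,0]]'
for i in 1 2 3; do python3 -m jog '[[0,0,0,0,0,0],[0,0,0,0,0,0],[0,0,0,0,0,0],[0,0,0,0,0,0],[0,0,0,0,0,0]]'; done | tail -6
python3 - <<'E'
from g import *
T,r,b=gauge('pics/g6.png'); b=[x[1] for x in b]
for th in(.34,.357,.37): print(th,np.arctan(1.414*np.tan(th)),dial_angle(T,b[0],r,th),dial_angle(T,b[0],b[1],th))
E
```

```text
clock: 9.17
eef_pos: [474.0, -360.8, 84.5]
eef_rot: [-2.295, -2.144, -0.001]
contact_force: [1.0, 0.5, 2.6]
gripper_width: 0.002
finger_force: 1.4
clock: 10.42
eef_pos: [474.0, -361.2, 85.8]
eef_rot: [2.295, 2.144, 0.0]
contact_force: [1.0, 0.6, 2.6]
gripper_width: 0.004
finger_force: 1.6
red [201.56521739 254.91304348] brass [(np.int32(15), [195.8, 236.7]), (np.int32(22), [199.9, 248.2])]
0.34 0.46379475461088754 (np.float64(0.45302752094594895), np.float64(58.2778571731801)) (np.float64(0.48081169032095966), np.float64(36.737109810795225))
0.357 0.48532350461830065 (np.float64(0.46439535958364947), np.float64(58.43197241470055)) (np.float64(0.4920151024099367), np.float64(36.83848478199638))
0.37 0.5016435802672878 (np.float64(0.4731181911247706), np.float64(58.554654291491836)) (np.float64(0.5006124593802482), np.float64(36.918995554790484))
```

View pics/g6.png

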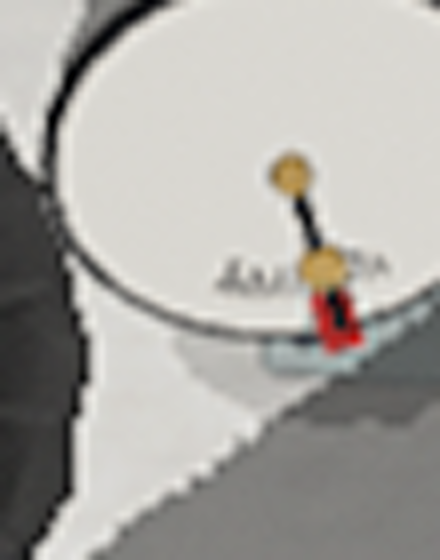

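The picture shows the needle at rest on the red mark, with red visible on both sides, less than 2 mm off its middle. The fingers are still pressing the bar with about 2.6 N, so I'm handing in.

```bash
python3 -c "
from workcell import hand_in; print(hand_in())"
```

```text
the job is handed in; nothing more can be done
None
```

I handed the job in with the bottle clamped by the jaw, the bar held down at about 2.6 N, and the pointer settled on the red mark (under 2 mm off by my camera estimate, tolerance 7 mm). The hand-in gave no verdict, so the pass is unconfirmed.

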